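Close the blue screw tin and take its outer cover off again

ROBOT

A 7-joint arm with a two-finger parallel gripper is mounted at the origin on the work surface. World frame = base frame: x ahead of the robot, y to its left, z up, the work surface at z = 0. Lengths are in mm, angles in rad, forces in N, time in s.
With the tool pointing down it reaches from about 425 to 1025 mm from the base axis. Payload 3.6 kg.
Tool frame: the origin (TCP) lies at the very end of the fingers, on their centre line; the grasp point (between the pads) lies 19 mm behind it; x points along the fingers, z is the direction in which the jaws open and shut, and the axes are right-handed (so a half turn about x gives the same grasp; the last joint's range is limited). The gripper opens to 85 mm and grips with 20 to 120 N. Pads are 22 mm wide; open, the fingers measure 114 mm over their backs; the gripper's body (76 mm by 85 mm) begins 54 mm behind the grasp point. The pads swing forward as they close: fully open they stand 13 mm farther back than shut.
Start: joints at [-1.377, 0.591, 0.048, 1.609, -0.033, 0.943, -0.034], TCP at [205.782, 695.186, 231.302] pointing down, gripper open.
Joint ranges: [-2.69, 2.69], [-0.47, 2.24], [-1.27, 1.36], [0.19, 2.51], [-1.53, 4.68], [0.08, 2.07], [-3.09, 3.09]. Speed limits (rad/s): [2.57, 2.57, 3.14, 3.14, 3.14, 3.14, 3.14].

INTERFACE

Orientations are given as [roll, pitch, yaw] about the fixed x, y, z axes, in that order (R = Rz(yaw) Ry(pitch) Rx(roll)).
In Python, from workcell import env gives the robot as it stands. The module is installed in compiled form; this text tells all that it offers.
- The arm moves only by the shell command python3 -m inch 'ROWS' [FORCE]. ROWS is JSON, a list of rows, each a list of 3 entries, a list of its own where there are three numbers: the shift along the tool's x, y, z in mm, then the turn, a rotation vector about the tool's x, y, z in rad, then the finger opening in mm, from 0 to 85.4. A call has 1 to 12 rows; each row is the pose to reach, as a shift and turn from the pose commanded when the call began, along the tool's axes at that moment; what a row does not reach only later rows make up. A row lasts 1/10 s, in which the tool goes at most 50 mm and 8.59 degrees, less where a joint would pass 70% of its speed; a pose out of reach is approached as far as the arm can. A call with a gripper value outside its range is refused whole. The fingers move at their own pace and stop on an object; FORCE is the grip in N (left out, the last holds). Time passes only in rows, so rows that repeat a pose let the fingers close. It gives the time, the measured TCP pose, the force and the opening at its end, in the units of the state.
- env.observe(): the state, without advancing time (a new reading comes with each control period).
- env.read_camera(name): name is "side" or "top"; returns a dict with "color" (420x560x3 uint8, red, green, blue), "range_z" (420x560 float32, mm along the optical axis (not along the pixel's ray), 0 where there is no reading), "vertical_fov" (degrees; the focal length in pixels is half the picture's height over the tangent of half this angle, whatever the lens; pixels are square), "cx", "cy" (the principal point, pixels), "rvec" (rotation vector, rad) and "tvec" (3), from world to camera coordinates, as OpenCV has them. Camera axes: x right, y down, z forward; pixel columns grow to the right and rows downward; lengths in mm; the calibration is good to about 2 mm. A picture is of the moment at which its call begins.
- env.hand_in(): hands the job in, once; it reports no verdict.
The state is a dict: "t": time; "joints": joint angles; "qvel": joint speeds; "effort": joint torques, N m; "position": TCP position; "orientation": TCP orientation; "force": force on the tool from outside, world axes, zero at the start; "wrist_torque": the same for the moment, N m; "opening": finger opening in mm.
Only numpy, scipy, OpenCV 4.12 (cv2) and the standard library are available. Lean on these libraries where they do the work, as an engineer would, in place of code of your own. Each camera call takes 0.05 s, during which the arm holds its last target.

TASK

The blue tin of screws stands open and its nested lids (a blue outer cover lying over a bare-metal inner lid) lie beside it: lift both lids together by the inner lid's orange knob, lower them squarely onto the blue tin, not the grey one, and keep hold of the knob until the inner lid is fully seated in the tin's mouth. Then let go of the knob, take only the outer cover by the black collar around the knob and lift it straight up by about 12 cm, leaving the inner lid seated, because the cover is needed for the next tin. Finish still holding the cover there over the tin, level and still, with neither it nor the robot touching the inner lid or the tin; do not shove either tin or disturb the other things on the bench.

Things in the scene. Friction and masses are not known exactly. Their poses are not given: they have to be found in the camera images.
- inner_knob (a point): centre of the graspable part of the inner lid's orange knob. The knob is an upright bar, 36 mm along x and 14 mm along y, that stands up through the open collar of the outer cover; 34 mm of it shows above the collar, 17 mm above and 17 mm below this point. Axes are the inner lid's: x along its long side, z up. Both lids look the same turned by half a turn. Lifting the knob carries both lids (together about 0.45 kg), as the cover simply lies on the inner lid
- inner_seat (a point): on the inner lid, 55 mm below inner_knob: centre of the underside of the bare-metal plate (140 x 110 x 8 mm) that comes to rest on the tin's rim. Below this plate a stepped plug goes 12 mm down into the tin: 127 x 97 mm for the first 6 mm, 120 x 90 mm for the last 6 mm. x along the long side, z up. At the start the plug stands on the bench, so that this point is 12 mm above it
- outer_collar (a point): centre of the black collar of the blue outer cover: a rectangular open frame, outside 54 mm along x and 32 mm along y, 26 mm tall (13 mm above and below this point), with a 46 x 24 mm opening for the knob. It stands on the cover's flat top, 154 x 126 mm, 4 mm thick, which has a 7 mm skirt below its edge, 3 mm or less clear of the inner lid's plate all round. Nested, this point is 30 mm below inner_knob and 25 mm above inner_seat. x along the cover's long side, z up
- blue_tin_mouth (a point): centre of the open mouth of the blue tin, at the height of its rim, 64 mm above the bench. The tin is a box 140 mm along x, 110 mm along y, walls 4 mm (opening 132 x 102 mm), 3 kg, loose on the bench, filled with screws to 22 mm below the rim. When the inner lid is home, inner_seat coincides with this point (x axes parallel, either way round)
- blue_tin: the blue tin, origin under its centre, same axes as its mouth
- inner_lid: the bare-metal inner lid with the orange knob, origin under the centre of its plug, 12 mm below inner_seat; 0.25 kg
- outer_lid: the blue outer cover with the black collar, origin at the centre of its top plate's underside, 17 mm below outer_collar; 0.2 kg
- grey_tin: grey tin of the same size as the blue one, also open and full of screws; a bystander, not to be closed; origin under its centre
- joist_hanger: galvanised U-shaped joist hanger, 60 x 98 x 60 mm, origin under its centre; a bystander
- angle_bracket: galvanised L bracket, 80 x 50 x 63 mm, origin under the middle of its foot; a bystander
- small_carton: small closed blue carton, 70 x 100 x 50 mm, origin under its centre; a bystander
- spray_can: green can with a paper label, 60 mm across, 130 mm tall, origin under its centre; a bystander
- tape_roll: empty cardboard roll lying flat, 90 mm across, 40 mm tall, origin under its centre; a bystander
- mallet: hammer with a wooden handle, about 300 mm long, lying flat, origin under its middle; a bystander
Mind the look-alikes: they are no part of the job. What is shaped like the outer_lid but red is not meant.

How it is judged:
By the outcome, as a careful person would: the job done as asked, in the order asked, and still so for the second after the job is handed in, while the arm keeps its last pose, push and grip.
It also fails if it takes over 48 s, if anything falls off the work surface, if the arm or the gripper's body presses on something with over 40 N, if the wrist force passes 120 N, or if a joint passes its speed limit or range.

## Working session

There is one attempt and no reset: what is moved stays moved. The work goes in short steps, Python scripts to look and compute and a shell command to move; the robot and the scene stay as the last step left them, time stands still between calls to the robot, and variables do not carry over. Pictures are saved under pics/ and viewed, and the job is handed in when it is done.

```bash
mkdir -p pics; ls; python3 - <<'E'
from workcell import env
import cv2
o=env.observe();print({k:(v if isinstance(v,float) else [round(float(x),3) for x in v] if hasattr(v,'__len__') else v) for k,v in o.items()})
for n in("side","top"):
    d=env.read_camera(n);cv2.imwrite(f"pics/{n}0.png",cv2.resize(d["color"][:,:,::-1],(800,600),interpolation=cv2.INTER_CUBIC))
    print(n,{k:v for k,v in d.items() if k not in("color","range_z")}, (d["range_z"]>0).mean())
E
```

```text
pics
{'t': 0.0, 'joints': [-1.377, 0.592, 0.048, 1.61, -0.033, 0.943, -0.034], 'qvel': [0.001, -0.002, -0.0, -0.001, -0.002, -0.001, 0.001], 'effort': [-0.001, -54.869, 1.546, -19.812, 0.009, 0.009, 0.0], 'position': [205.52, 694.389, 230.146], 'orientation': [-3.093, 1.569, -1.81], 'force': [1.612, 0.393, -0.32], 'wrist_torque': [0.009, -0.04, -0.021], 'opening': 85.65439339146542}
side {'vertical_fov': 48.35470974954454, 'cx': 282.02661665528393, 'cy': 203.38582737603025, 'rvec': array([ 0.87767738, -2.35322107,  1.21978454]), 'tvec': array([355.53921111, 205.33493174, 961.28015067])} 0.9960884353741497
top {'vertical_fov': 50.37088854772827, 'cx': 281.4755250765765, 'cy': 217.91716948394887, 'rvec': array([ 2.2214221 , -2.17110861,  0.04545311]), 'tvec': array([ -10.67196794,  440.53786652, 1221.39634573])} 0.995922619047619
```

View pics/side0.png

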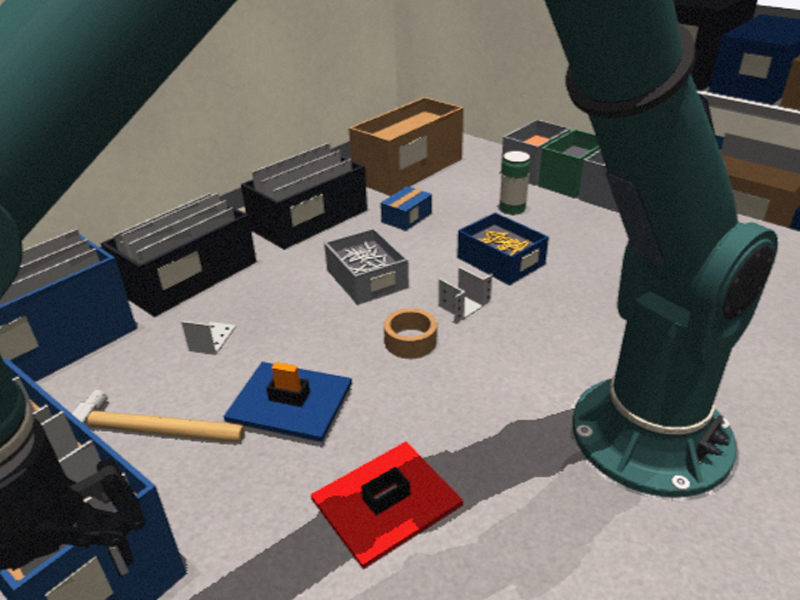

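View pics/top0.png

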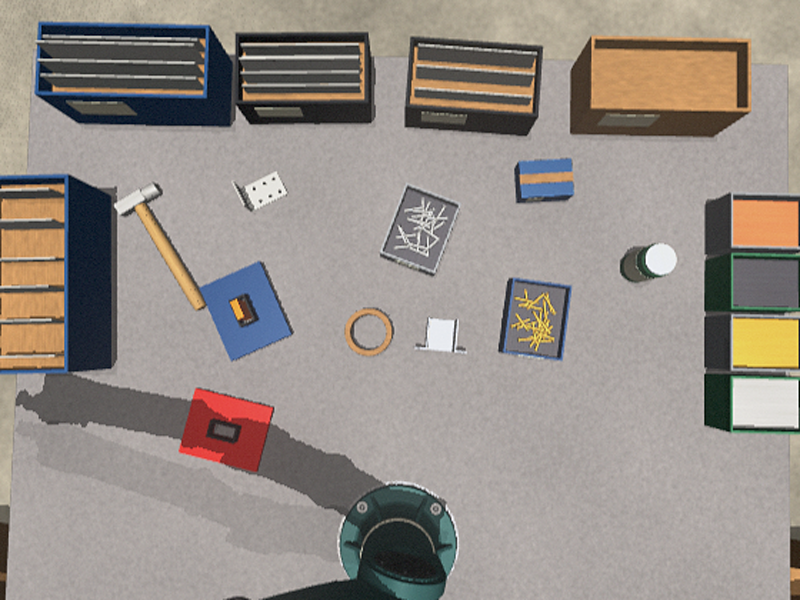

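The side view shows the blue cover with the orange knob (285,378) and black collar (288,390). The red look-alike is at (386,490), the blue tin with yellow screws at (503,247) and the grey tin at (367,265). In the top view they are at blue lid (243,310), red lid (225,430), blue tin (537,318) and grey tin (420,229).

```bash
cat > h.py <<'E'
import numpy as np,cv2
from workcell import env
from scipy.spatial.transform import Rotation as Ro
def cam(n):
    d=env.read_camera(n);f=210/np.tan(np.radians(d["vertical_fov"]/2))
    d["K"]=np.array([[f,0,d["cx"]],[0,f,d["cy"]],[0,0,1]]);d["R"]=cv2.Rodrigues(d["rvec"])[0];return d
def proj(d,P): return cv2.projectPoints(np.array(P,float).reshape(-1,1,3),d["rvec"],d["tvec"],d["K"],None)[0][:,0]
def cloud(d):
    v,u=np.mgrid[0:420,0:560];z=d["range_z"];K=d["K"]
    p=np.stack([(u-K[0,2])/K[0,0]*z,(v-K[1,2])/K[1,1]*z,z],-1)
    return (p-d["tvec"])@d["R"]   # R^T(p-t)
def ray(d,u,v):
    r=d["R"].T@np.linalg.solve(d["K"],[u,v,1.]);c=-d["R"].T@d["tvec"];return c,r/np.linalg.norm(r)
def tri(d1,p1,d2,p2):
    c1,r1=ray(d1,*p1);c2,r2=ray(d2,*p2)
    s,t=np.linalg.lstsq(np.stack([r1,-r2],1),c2-c1,rcond=None)[0]
    a,b=c1+s*r1,c2+t*r2;return (a+b)/2,np.linalg.norm(a-b)
def crop(d,u0,v0,u1,v1,s,name):
    c=d["color"][v0:v1,u0:u1,::-1];cv2.imwrite("pics/"+name,cv2.resize(c,None,fx=s,fy=s,interpolation=cv2.INTER_CUBIC))
def st():
    o=env.observe();R=Ro.from_euler('xyz',o["orientation"]).as_matrix()
    print('t',round(o["t"],2),'pos',np.round(o["position"],1),'F',np.round(o["force"],1),'M',np.round(o["wrist_torque"],2),'op',round(o["opening"],1),'q',np.round(o["joints"],2));print(np.round(R,4));return o,R
E
python3 - <<'E'
from h import *
o,R=st()
for n in("side","top"):
    d=cam(n);print(n,-d["R"].T@d["tvec"],d["R"][2],proj(d,[[0,0,0],o["position"],[500,0,0],[500,300,0]])*800/560)
    if n=="side": crop(d,150,240,260,320,7,"side_lid.png");crop(d,305,135,395,205,8,"side_tin.png")
    else: crop(d,130,175,215,260,7,"top_lid.png");crop(d,340,185,410,260,8,"top_tin.png")
E
```

```text
t 0.1 pos [205.6 694.5 230.2] F [ 0.2 -0.4  0.9] M [-0.02 -0.06  0.01] op 85.1 q [-1.38  0.59  0.05  1.61 -0.03  0.94 -0.03]
[[-4.000e-04 -9.589e-01  2.838e-01]
 [-2.000e-03  2.838e-01  9.589e-01]
 [-1.000e+00 -2.000e-04 -2.000e-03]]
side [-192.75683129  728.92537335  723.97700031] [ 0.55494606 -0.60650335 -0.56937558] [[650.04921616 433.29031818]
 [ 65.53699184 604.22820782]
 [392.96403101 303.06983953]
 [265.40229256 388.34582924]]
top [ 384.7329105    -6.27513415 1240.13618058] [ 0.04542264  0.00462623 -0.99895715] [[396.53376886 541.40957856]
 [-43.37138893 444.05793415]
 [402.529185   281.15171927]
 [248.90783361 277.68177279]]
```

View pics/side_lid.png

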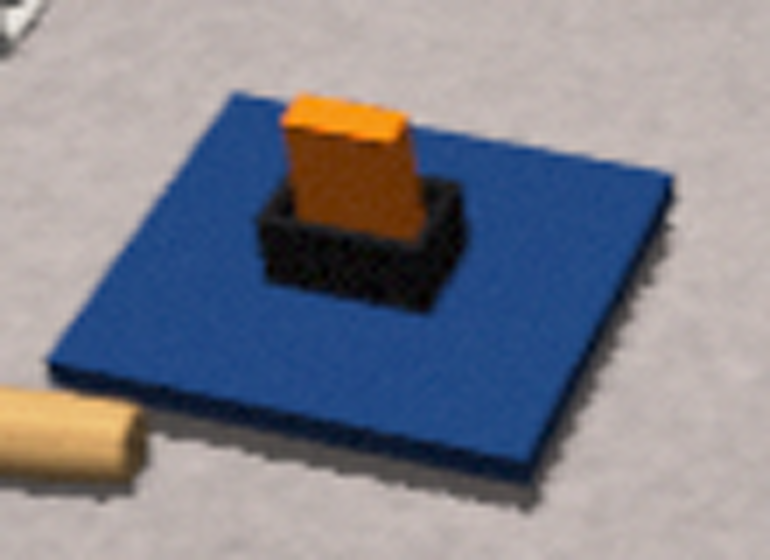

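View pics/top_lid.png

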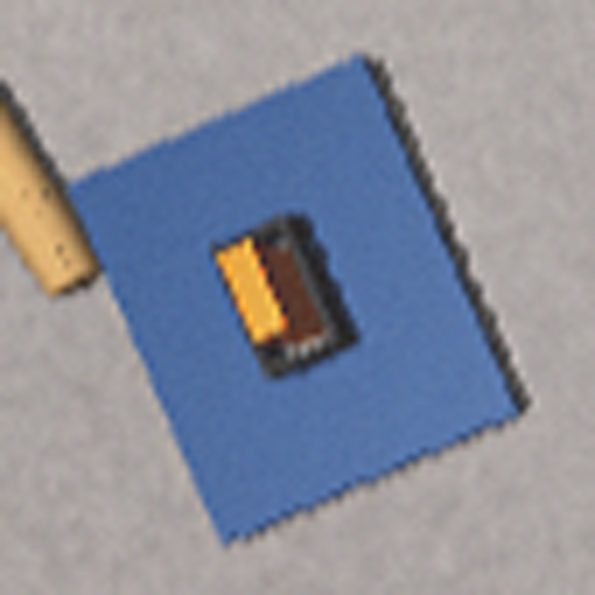

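View pics/side_tin.png

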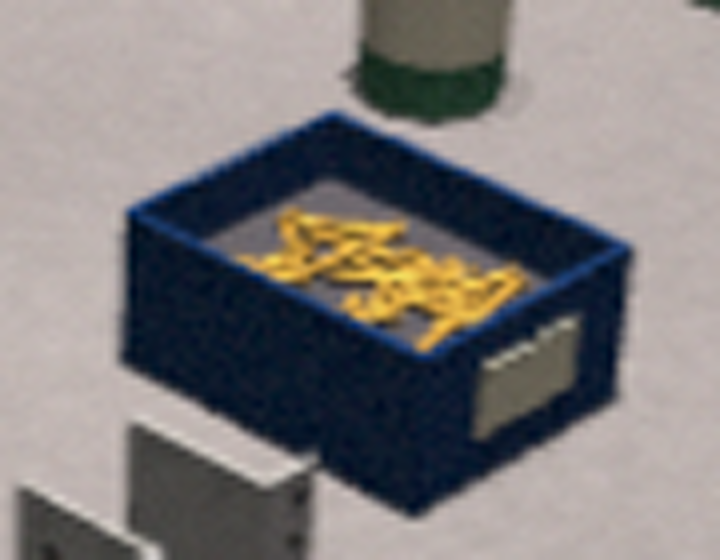

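View pics/top_tin.png

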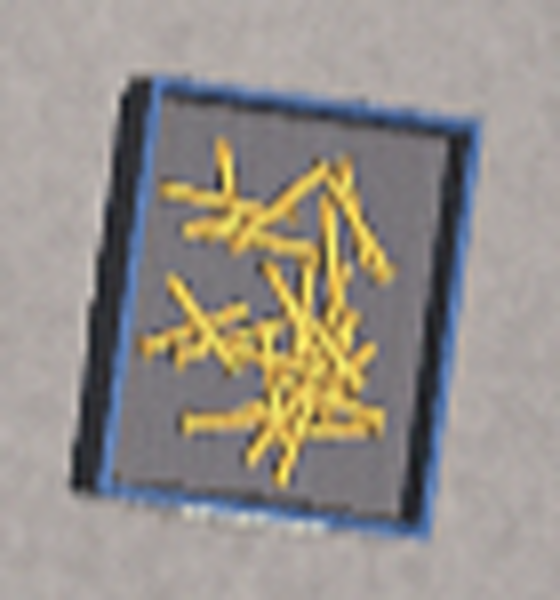

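```bash
cat > fit.py <<'E'
from h import *
from scipy.optimize import least_squares
def un(p,u0,v0,s): p=np.array(p,float);return (p+.5)/s-.5+[u0,v0]
def rect(L,W): return np.array([[L/2,W/2],[L/2,-W/2],[-L/2,-W/2],[-L/2,W/2]])
def fitrect(ds,pts,L,W,x0):
    r=rect(L,W)
    def P(x):
        c,s=np.cos(x[3]),np.sin(x[3]);return np.c_[r@np.array([[c,s],[-s,c]])+x[:2],np.full(4,x[2])]
    f=lambda x:np.concatenate([(proj(d,P(x))-p).ravel() for d,p in zip(ds,pts)])
    s=least_squares(f,x0);return s.x,s.fun
E
python3 - <<'E'
from fit import *
S=cam("side");T=cam("top")
# order arbitrary but matched: highx-highy ... going clockwise
lidT=un([[72,186],[362,58],[524,408],[228,544]],130,175,7);lidS=un([[50,365],[235,95],[672,178],[530,465]],150,240,7)
tinT=un([[152,76],[482,120],[430,540],[102,490]],340,185,8);tinS=un([[128,212],[335,112],[630,248],[425,355]],305,135,8)
knT=un([[214,246],[250,238],[290,338],[264,348]],130,175,7);knS=un([[285,122],[300,97],[408,113],[405,140]],150,240,7)
for n,a,b,L,W in(("lid",lidT,lidS,154,126),("tin",tinT,tinS,140,110),("knob",knT,knS,36,14)):
    q=np.array([tri(T,a[i],S,b[i])[0] for i in range(4)]);print(n,np.round(q,1).tolist(),np.round([tri(T,a[i],S,b[i])[1] for i in range(4)],1),'sides',np.round(np.linalg.norm(q-np.roll(q,-1,0),axis=1),1))
    m=q.mean(0);e=q[3]-q[0]  # edge3->0 is long? 
    e=(q[0]+q[1]-q[2]-q[3]);yaw=np.arctan2(e[1],e[0])
    x,f=fitrect([T,S],[a,b],L,W,[*m,yaw]);print(np.round(x,4),np.round(f,1), np.degrees(x[3]))
    x,f=fitrect([T],[a],L,W,[*m,yaw]);print(' top',np.round(x,4))
for nm,d in(("T",T),("S",S)):
    C=cloud(d)
    m=(np.linalg.norm(C[...,:2]-[450,310],axis=-1)<45)
    print(nm,np.percentile(C[m][:,2],[5,50,99]))
    col=d["color"].astype(int);k=(col[...,0]>200)&(col[...,1]>120)&(col[...,2]<90)&(np.linalg.norm(C[...,:2]-[450,310],axis=-1)<80);print(' knobtop cloud',np.median(C[k],0),k.sum())
    b=(col[...,2]>col[...,0]+50)&(abs(C[...,0]-430)<80)&(abs(C[...,1]+255)<90)&(C[...,2]>55);print(' rim',C[b].min(0),C[b].max(0),np.median(C[b],0))
    g=C[(abs(C[...,2])<12)&(C[...,0]>350)&(C[...,0]<650)&(abs(C[...,1])<300)];print(' bench',np.median(g[:,2]))
E
```

```text
lid [[478.1, 389.5, 20.6], [530.9, 277.1, 23.0], [395.5, 209.9, 19.3], [339.6, 323.3, 20.1]] [2.4 2.7 2.6 1.8] sides [124.2 151.2 126.4 153.6]
[436.4049 300.1035  20.5554   0.4491] [-0.6 -0.4 -0.  -1.  -0.4  0.  -0.3 -0.3  0.2  0.2  0.2  0.4  0.9 -0.2
  0.4 -0.1] 25.730396945580317
 top [435.7025 301.6962  10.3891   0.4518]
tin [[506.3, -202.7, 63.7], [494.2, -312.1, 62.5], [356.5, -295.8, 62.5], [369.9, -187.9, 64.9]] [0.9 0.6 3.2 1.9] sides [110.1 138.6 108.8 137.2]
[ 4.318025e+02 -2.497543e+02  6.320870e+01 -1.165000e-01] [ 0.1 -0.6  0.2 -0.4 -0.1 -0.3 -0.7  0.1 -0.1 -0.1 -0.  -0.3  0.9 -0.3
  0.5  0.8] -6.674692919379766
 top [ 4.314533e+02 -2.522835e+02  5.278190e+01 -1.124000e-01]
knob [[450.9, 314.4, 81.9], [455.5, 302.7, 81.1], [420.1, 287.3, 84.2], [414.8, 295.8, 82.5]] [1.9 1.7 6.  2.2] sides [12.6 38.7 10.1 40.5]
[435.4323 300.1615  82.4777   0.4775] [ 0.1  1.3 -0.2  0.1  0.  -1.8 -1.2 -0.9  0.2  0.4  0.7 -0.4  1.3 -0.2
 -0.8  0.3] 27.359082683854584
 top [429.8127 270.0082 193.3984   0.4369]
T [21.11786472 25.91871798 86.32734588]
 knobtop cloud [435.47855216 300.91599374  83.61378351] 67
 rim [ 357.60801652 -310.17389687   55.2372539 ] [ 503.96505073 -187.8827334    69.92264491] [ 431.75449385 -250.93067165   64.54305003]
 bench 0.6823765512889453
S [22.77316149 36.52240449 85.74148527]
 knobtop cloud [435.25239065 302.53111523  84.39525761] 66
 rim [ 356.47488425 -309.49274634   60.03706699] [ 506.68484008 -185.30932329   67.81400063] [ 418.53665137 -236.3368584    64.2270728 ]
 bench 0.6706052167652112
```

Candidates to take hold of (800x600 side and top pixels):
- Blue cover with the orange knob: side (285,378), top (243,310). This one, blue with an orange knob and confirmed in the crop.
- Red cover with no knob: side (386,490), top (225,430). Not this one.

For the target tin:
- Blue tin: side (503,247), top (537,318). Chosen.
- Grey tin: side (367,265), top (420,229). Not this one.

In the crops, the mallet handle ends right beside the lid's corner, so the lift must be straight up.

```bash
python3 -m inch '[[[0,-20,-35],[-0.08,0,0],60],[[0,-39,-70],[-0.16,0,0],60],[[0,-59,-105],[-0.24,0,0],60],[[0,-78,-140],[-0.3,0,0],60],[[0,-98,-175],[-0.36,0,0],60],[[6,-132,-195],[-0.43,0,0],60],[[12,-165,-214],[-0.5,0,0],60],[[18,-199,-234],[-0.56,0,0],60],[[24,-232,-254],[-0.62,0,0],60],[[30,-266,-273],[-0.68,0,0],60],[[35,-300,-293],[-0.72,0,0],60],[[41,-333,-313],[-0.737,0,0],60]]' 40
python3 - <<'E'
from h import *
st()
E
```

```text
t: 1.5
position: [437.6, 299.4, 190.4]
orientation: [-1.375, 1.57, 0.646]
force: [0.1, 0.1, 0.1]
opening: 60.2
t 1.5 pos [437.6 299.4 190.4] F [0.1 0.1 0.1] M [ 0.06 -0.06 -0.01] op 60.2 q [-0.61  0.41 -0.1   2.08  0.06  0.66  1.27]
[[ 8.000e-04 -9.004e-01 -4.351e-01]
 [ 6.000e-04 -4.351e-01  9.004e-01]
 [-1.000e+00 -1.000e-03  2.000e-04]]
```

```bash
python3 -m inch '[[[25,0,0],[0,0,0],50],[[50,0,0],[0,0,0],50],[[72,0,0],[0,0,0],50],[[88,0,0],[0,0,0],50],[[88,0,0],[0,0,0],50]]'
python3 - <<'E'
from h import *
o,R=st()
S=cam("side");T=cam("top");print(proj(S,[o["position"]]),proj(T,[o["position"]]))
crop(S,130,190,270,320,5,"s1.png");crop(T,110,150,240,270,6,"t1.png")
E
```

```text
t: 2.0
position: [435.2, 299.6, 100.5]
orientation: [1.804, 1.567, -2.459]
force: [0.3, -0.6, 0.3]
opening: 50.2
t 2.0 pos [435.2 299.6 100.5] F [ 0.3 -0.6  0.3] M [ 0.01  0.04 -0.03] op 50.2 q [-0.63  0.55 -0.08  2.14  0.09  0.46  1.24]
[[-0.0032 -0.9008 -0.4343]
 [-0.0026 -0.4343  0.9008]
 [-1.      0.004  -0.001 ]]
[[199.05833306 249.72937678]] [[163.95389368 215.7690738 ]]
```

View pics/s1.png

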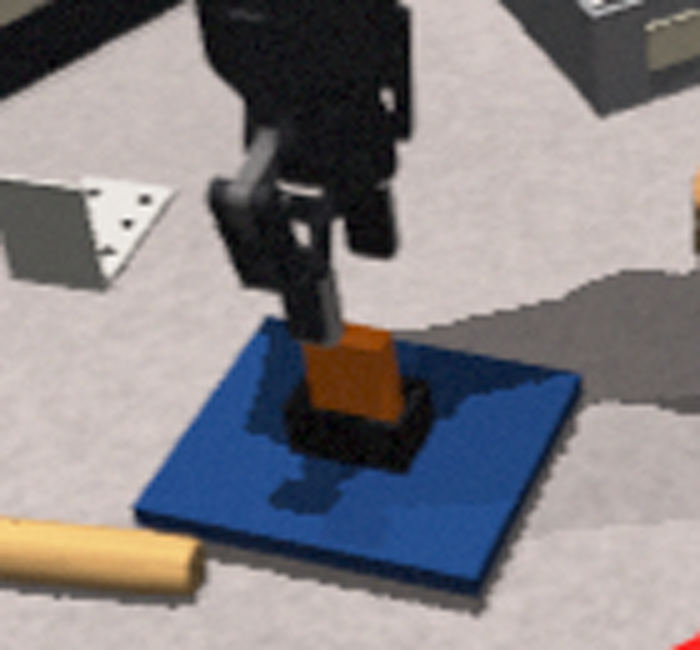

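View pics/t1.png

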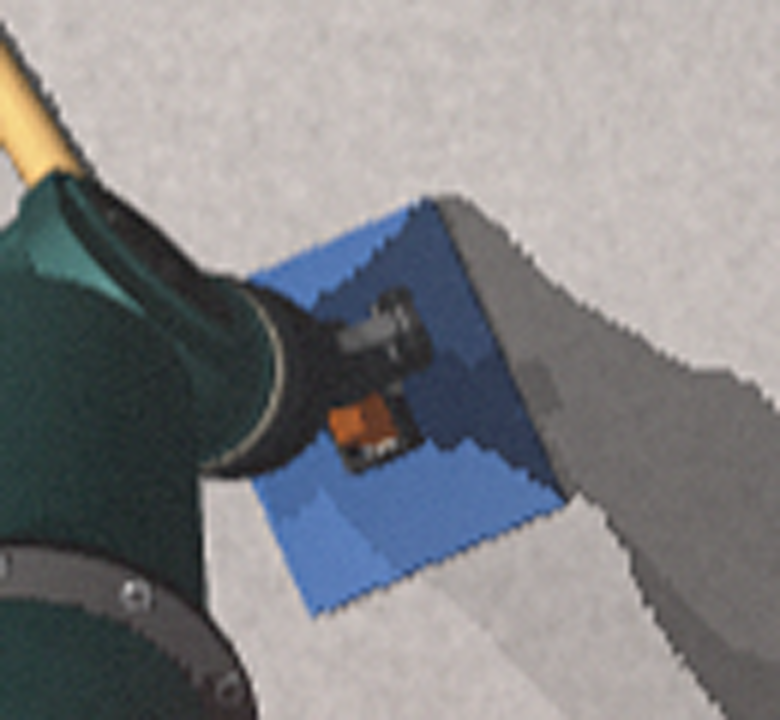

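The side crop shows the fingers straddling the knob, with their midpoint near (347,290) and the knob top at (350,333). In the top crop the knob is just visible at (362,420), between the jaws. Next I descend and close.

```bash
python3 -m inch '[[[15,0,0],[0,0,0],50],[[30,0,0],[0,0,0],50],[[40,0,0],[0,0,0],50],[[45,0,0],[0,0,0],50],[[45,0,0],[0,0,0],30],[[45,0,0],[0,0,0],22],[[45,0,0],[0,0,0],22],[[45,0,0],[0,0,0],22]]' 40
python3 - <<'E'
from h import *
o,R=st()
S=cam("side")
crop(S,130,190,270,320,5,"s2.png")
E
```

```text
t: 2.9
position: [436.5, 300.7, 57.8]
orientation: [-1.355, 1.57, 0.665]
force: [-0.6, 0.4, 0.1]
opening: 21.9
t 2.9 pos [436.5 300.7  57.8] F [-0.6  0.4  0.1] M [0.   0.02 0.03] op 21.9 q [-0.64  0.62 -0.07  2.16  0.11  0.37  1.23]
[[ 8.000e-04 -9.008e-01 -4.342e-01]
 [ 6.000e-04 -4.342e-01  9.008e-01]
 [-1.000e+00 -9.000e-04  2.000e-04]]
```

View pics/s2.png

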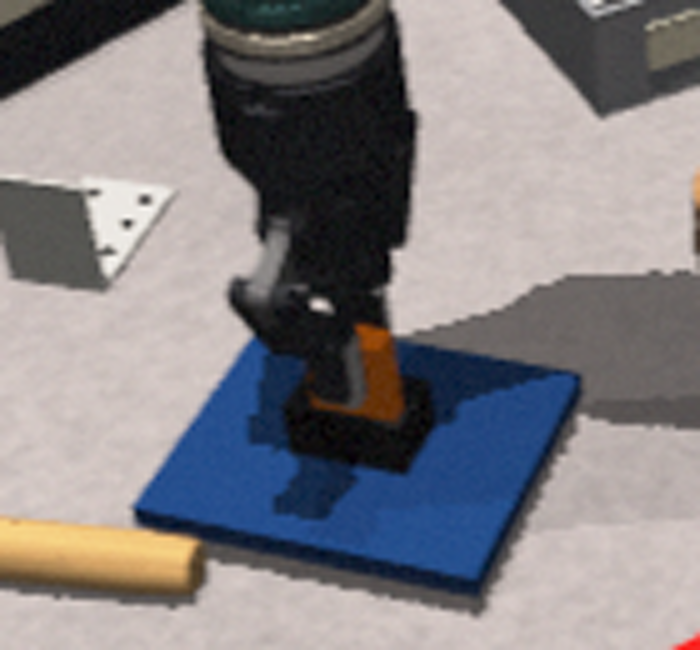

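The side crop shows the finger beside the knob at (340,380), with its tip just above the collar. I'll go 3 mm lower and grip.

```bash
python3 -m inch '[[[2,0,0],[0,0,0],20],[[3,0,0],[0,0,0],17],[[3,0,0],[0,0,0],10],[[3,0,0],[0,0,0],6],[[3,0,0],[0,0,0],6],[[3,0,0],[0,0,0],6],[[3,0,0],[0,0,0],6]]' 60
python3 - <<'E'
from h import *
o,R=st()
E
```

```text
t: 3.65
position: [436.2, 300.4, 54.1]
orientation: [2.228, 1.57, -2.035]
force: [-0.8, 1.1, -3.5]
opening: 13.0
t 3.65 pos [436.2 300.4  54.1] F [-0.8  1.1 -3.5] M [ 0.23 -0.03  0.06] op 13.0 q [-0.64  0.63 -0.06  2.16  0.11  0.36  1.23]
[[-2.000e-04 -9.007e-01 -4.345e-01]
 [-3.000e-04 -4.345e-01  9.007e-01]
 [-1.000e+00  3.000e-04 -2.000e-04]]
```

Gripped at 13–14 mm, which matches the knob. Next I lift straight up.

```bash
python3 -m inch '[[[-5,0,0],[0,0,0],6],[[-15,0,0],[0,0,0],6],[[-30,0,0],[0,0,0],6],[[-50,0,0],[0,0,0],6],[[-75,0,0],[0,0,0],6],[[-100,0,0],[0,0,0],6],[[-125,0,0],[0,0,0],6],[[-145,0,0],[0,0,0],6],[[-160,0,0],[0,0,0],6],[[-170,0,0],[0,0,0],6],[[-170,0,0],[0,0,0],6]]'
python3 - <<'E'
from h import *
o,R=st()
S=cam("side");T=cam("top")
crop(S,100,110,260,260,5,"s3.png");crop(T,80,150,220,270,6,"t3.png")
E
```

```text
t: 4.75
position: [436.7, 300.5, 225.8]
orientation: [-1.456, 1.568, 0.563]
force: [-0.2, 0.5, -5.0]
opening: 13.0
t 4.75 pos [436.7 300.5 225.8] F [-0.2  0.5 -5. ] M [ 0.03  0.   -0.03] op 13.0 q [-0.6   0.36 -0.11  2.05  0.06  0.74  1.27]
[[ 2.100e-03 -9.010e-01 -4.338e-01]
 [ 1.400e-03 -4.338e-01  9.010e-01]
 [-1.000e+00 -2.500e-03  3.000e-04]]
```

View pics/s3.png

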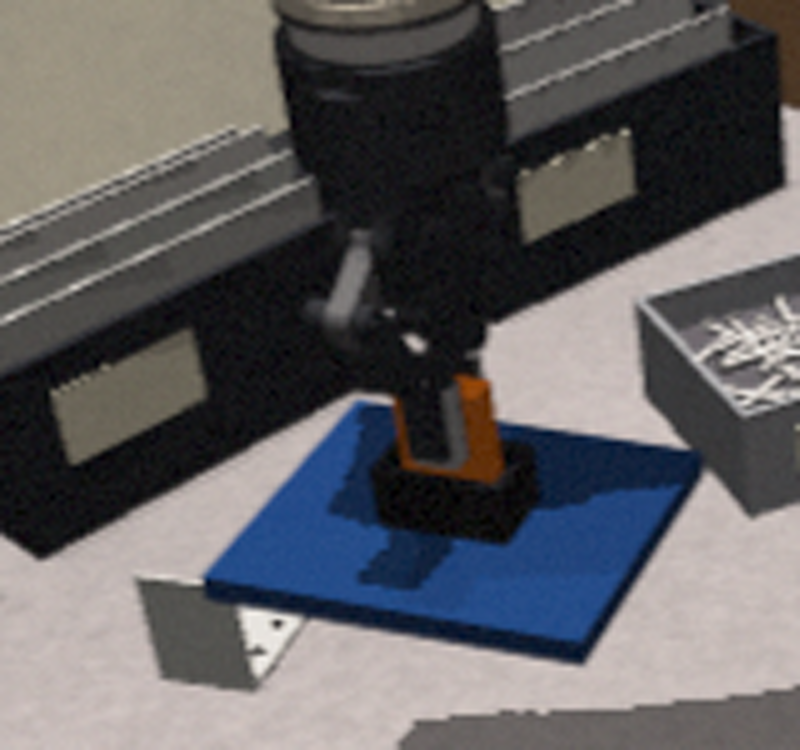

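View pics/t3.png

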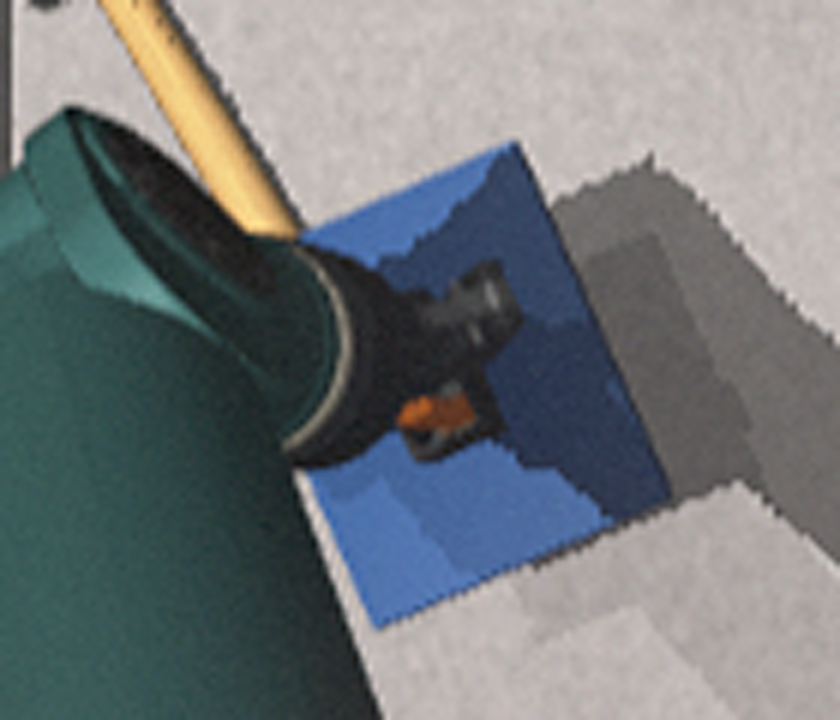

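The side crop shows both lids hanging level from the knob (450,430), and the mallet, at (220,150) in the top crop, did not move. Next I carry them across to the blue tin.

```bash
python3 -m inch '[[[0,3,-11],[0.01,0,0],6],[[0,10,-33],[0.03,0,0],6],[[0,19,-65],[0.07,0,0],6],[[0,30,-101],[0.1,0,0],6],[[0,41,-136],[0.14,0,0],6],[[0,51,-171],[0.18,0,0],6],[[0,62,-207],[0.21,0,0],6],[[0,71,-239],[0.25,0,0],6],[[0,81,-272],[0.28,0,0],6],[[0,102,-301],[0.32,0,0],6],[[0,123,-330],[0.36,0,0],6],[[0,142,-356],[0.4,0,0],6]]'
python3 - <<'E'
from h import *
o,R=st()
y=np.array([432,-249.5,200]);print(R.T@(y-o["position"]), 'yaw',np.arctan2(-R[1,1],-R[0,1]))
E
```

```text
t: 6.05
position: [461.1, -84.5, 223.4]
orientation: [1.72, 1.568, -2.946]
force: [-0.0, -0.3, -3.9]
opening: 12.9
t 6.05 pos [461.1 -84.5 223.4] F [-0.  -0.3 -3.9] M [-0.03 -0.02  0.02] op 12.9 q [ 0.01  0.28  0.09  2.18 -0.04  0.68  1.75]
[[-2.80e-03 -9.99e-01 -4.56e-02]
 [-6.00e-04 -4.56e-02  9.99e-01]
 [-1.00e+00  2.80e-03 -4.00e-04]]
[  23.55808965   36.51771114 -163.53797335] yaw 0.04562366158113891
```

```bash
python3 -m inch '[[[0,8,-35],[0.04,0,0],6],[[0,16,-70],[0.08,0,0],6],[[0,24,-105],[0.12,0,0],6],[[0,31,-137],[0.15,0,0],6],[[0,35,-157],[0.164,0,0],6],[[0,36,-164],[0.164,0,0],6],[[0,36,-164],[0.164,0,0],6],[[0,36,-164],[0.164,0,0],6]]'
python3 - <<'E'
from h import *
o,R=st();print('yaw',np.arctan2(-R[1,1],-R[0,1]))
S=cam("side");T=cam("top")
crop(S,270,60,420,200,5,"s4.png");crop(T,310,140,450,270,6,"t4.png")
E
```

```text
t: 6.85
position: [434.8, -245.8, 223.8]
orientation: [0.786, 1.569, 2.243]
force: [0.2, 0.5, -4.4]
opening: 13.1
t 6.85 pos [ 434.8 -245.8  223.8] F [ 0.2  0.5 -4.4] M [ 0.09 -0.01  0.04] op 13.1 q [ 0.28  0.32  0.18  2.12 -0.09  0.7   1.98]
[[-0.0013 -0.9936  0.1131]
 [ 0.0016  0.1131  0.9936]
 [-1.      0.0015  0.0015]]
yaw -0.11334106360419423
```

View pics/s4.png

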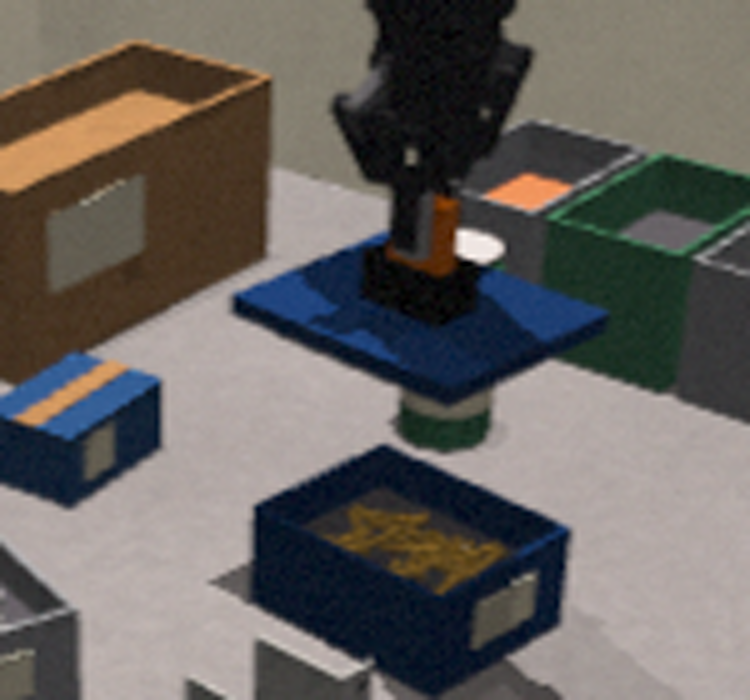

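View pics/t4.png

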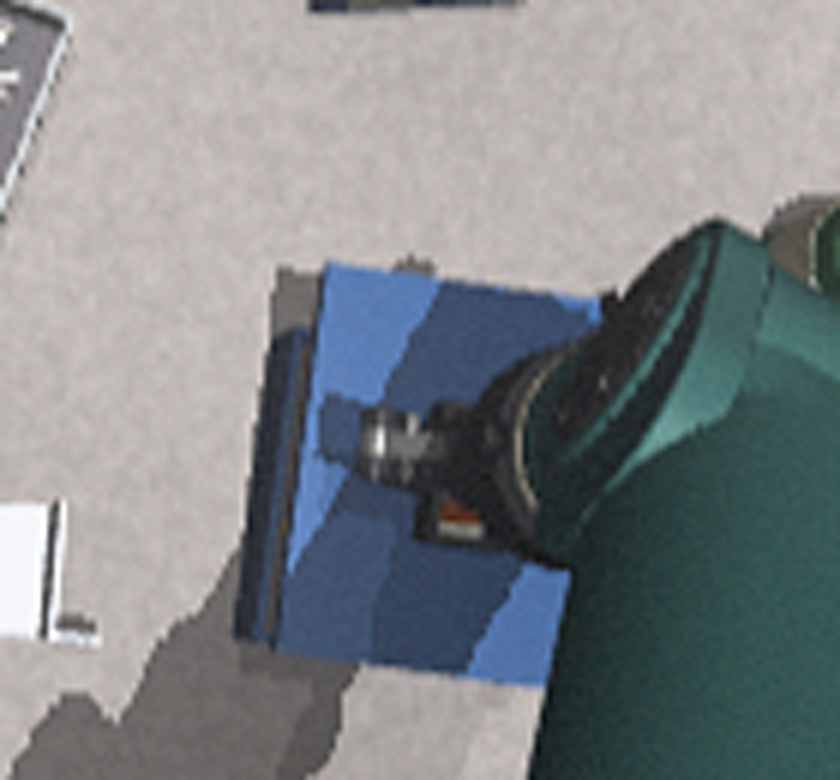

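The lids hang level above the blue tin. The cover corners are at (235,300), (607,316) and (447,388) in the side crop. I'll move down close to the rim and measure the alignment.

```bash
python3 -m inch '[[[15,1,-2],[0,0,0],6],[[35,2,-3],[0,0,0],6],[[55,2,-4],[0,0,0],6],[[73,2,-4],[0,0,0],6],[[86,2,-4],[0,0,0],6],[[92,2,-4],[0,0,0],6],[[92,2,-4],[0,0,0],6],[[92,2,-4],[0,0,0],6]]'
python3 - <<'E'
from h import *
o,R=st();print('yaw',np.arctan2(-R[1,1],-R[0,1]))
S=cam("side");T=cam("top")
crop(S,290,80,410,200,6,"s5.png");crop(T,320,160,430,270,7,"t5.png")
E
```

```text
t: 7.75
position: [433.3, -250.8, 132.8]
orientation: [-1.681, 1.57, -0.224]
force: [0.6, 0.2, -4.4]
opening: 12.9
t 7.75 pos [ 433.3 -250.8  132.8] F [ 0.6  0.2 -4.4] M [-0.02 -0.05 -0.04] op 12.9 q [ 0.33  0.47  0.14  2.19 -0.13  0.49  2.03]
[[ 9.000e-04 -9.935e-01  1.136e-01]
 [-2.000e-04  1.136e-01  9.935e-01]
 [-1.000e+00 -9.000e-04 -1.000e-04]]
yaw -0.11379607550346152
```

View pics/s5.png

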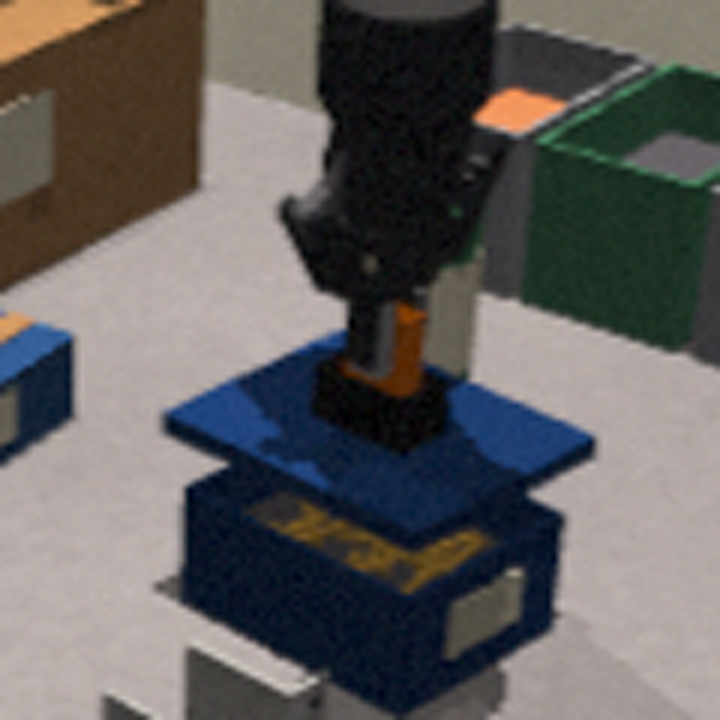

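View pics/t5.png

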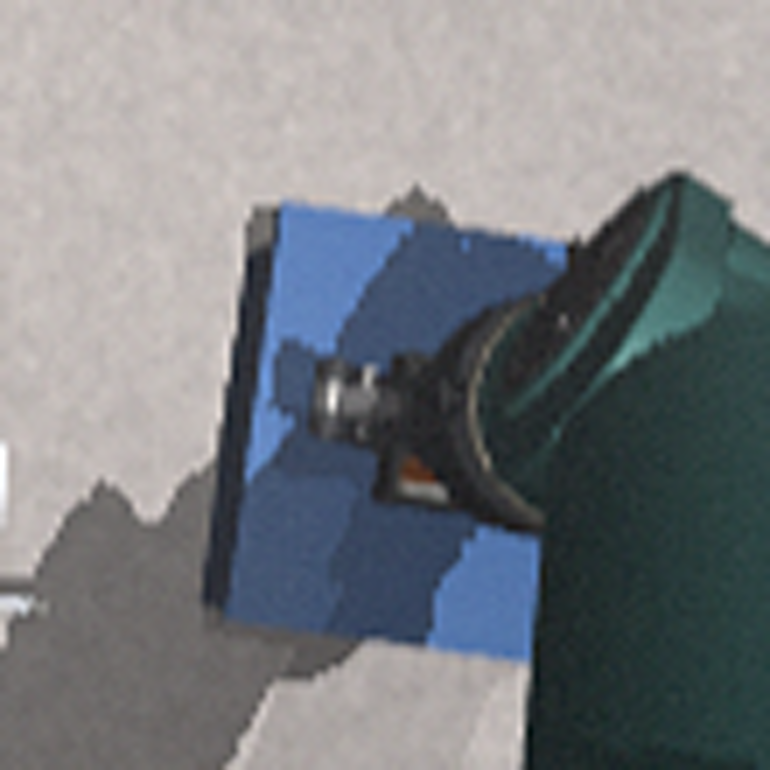

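```bash
python3 - <<'E'
from fit import *
S=cam("side");T=cam("top")
pt=un([[282,204],[230,622]],320,160,7);ps=un([[165,418],[595,440],[408,528]],290,80,6)
r=rect(154,126)
def P(x):
    c,s=np.cos(x[3]),np.sin(x[3]);return np.c_[r@np.array([[c,s],[-s,c]])+x[:2],np.full(4,x[2])]
def f(x):
    q=P(x);return np.concatenate([(proj(T,q)[[0,3]]-pt).ravel(),(proj(S,q)[[0,2,3]]-ps).ravel()])
s=least_squares(f,[432,-250,102,-.115]);print(np.round(s.x,3),np.round(s.fun,1))
s=least_squares(lambda x:f([x[0],x[1],102.5,-.1138]),[432,-250]);print(np.round(s.x,3),np.round(s.fun,1))
# tin rim again (side), knob
C=cloud(S);col=S["color"].astype(int)
k=(col[...,0]>180)&(col[...,1]>80)&(col[...,2]<70)&(np.linalg.norm(C-[432,-250,160],axis=-1)<60);print(k.sum(),C[k].max(0),C[k].min(0),np.median(C[k],0))
E
```

```text
[ 4.34320e+02 -2.52890e+02  1.01014e+02 -1.16000e-01] [-0.2 -0.9 -0.7 -0.9 -0.1 -0.7  0.5 -0.4  1.6  1.1]
[ 434.02  -252.179] [-0.5 -0.8 -0.8 -0.7 -0.2 -1.   0.6 -0.8  1.6  0.8]Traceback (most recent call last):
  File "<stdin>", line 13, in <module>
    return umr_maximum(a, axis, None, out, keepdims, initial, where)
ValueError: zero-size array to reduction operation maximum which has no identity
```

The fit puts the cover about 2 mm off the tin's centre, close to the arm-pose estimate. I'll correct that and lower the first step of the plug in.

```bash
python3 -m inch '[[[0,1,1],[0,0,0],6],[[2,2,1.6],[0,0,0],6],[[6,2,1.6],[0,0,0],6],[[10,2,1.6],[0,0,0],6],[[13,2,1.6],[0,0,0],6],[[15,2,1.6],[0,0,0],6],[[17,2,1.6],[0,0,0],6],[[18,2,1.6],[0,0,0],6],[[18,2,1.6],[0,0,0],6],[[18,2,1.6],[0,0,0],6]]'
python3 - <<'E'
from h import *
o,R=st();print('yaw',np.arctan2(-R[1,1],-R[0,1]))
E
```

```text
t: 8.95
position: [430.9, -249.4, 114.4]
orientation: [-1.948, 1.571, -0.492]
force: [-0.7, -0.2, -5.4]
opening: 13.1
t 8.95 pos [ 430.9 -249.4  114.4] F [-0.7 -0.2 -5.4] M [-0.03  0.04  0.01] op 13.1 q [ 0.34  0.5   0.13  2.21 -0.14  0.44  2.04]
[[ 2.000e-04 -9.934e-01  1.145e-01]
 [-1.000e-04  1.145e-01  9.934e-01]
 [-1.000e+00 -2.000e-04 -1.000e-04]]
yaw -0.11477518769858487
```

```bash
python3 -m inch '[[[1,0,0],[0,0,0],6],[[2,0,0],[0,0,0],6],[[3,0,0],[0,0,0],6],[[4,0,0],[0,0,0],6],[[4,0,0],[0,0,0],6]]'
python3 - <<'E'
from h import *
o,R=st()
E
```

```text
t: 9.45
position: [430.7, -249.2, 110.2]
orientation: [1.218, 1.57, 2.674]
force: [-0.2, -0.2, -4.8]
opening: 13.1
t 9.45 pos [ 430.7 -249.2  110.2] F [-0.2 -0.2 -4.8] M [ 0.04 -0.01  0.04] op 13.1 q [ 0.34  0.51  0.12  2.21 -0.15  0.43  2.04]
[[-3.000e-04 -9.934e-01  1.145e-01]
 [ 2.000e-04  1.145e-01  9.934e-01]
 [-1.000e+00  3.000e-04  1.000e-04]]
```

The wider plug step is about 2 mm into the mouth without contact. I'll lower further until it seats.

```bash
python3 -m inch '[[[1,0,0],[0,0,0],6],[[2,0,0],[0,0,0],6],[[3,0,0],[0,0,0],6],[[3.5,0,0],[0,0,0],6],[[3.5,0,0],[0,0,0],6]]'
python3 - <<'E'
from h import *
o,R=st()
E
```

```text
t: 9.95
position: [430.8, -249.3, 106.7]
orientation: [1.288, 1.571, 2.744]
force: [-0.4, 0.6, -4.6]
opening: 13.3
t 9.95 pos [ 430.8 -249.3  106.7] F [-0.4  0.6 -4.6] M [-0.04  0.03  0.02] op 13.3 q [ 0.34  0.51  0.12  2.21 -0.15  0.42  2.04]
[[-1.000e-04 -9.934e-01  1.146e-01]
 [ 0.000e+00  1.146e-01  9.934e-01]
 [-1.000e+00  1.000e-04  0.000e+00]]
```

```bash
python3 -m inch '[[[0.5,0,0],[0,0,0],6],[[1,0,0],[0,0,0],6],[[1.3,0,0],[0,0,0],6],[[1.3,0,0],[0,0,0],6]]'
python3 - <<'E'
from h import *
o,R=st()
E
```

```text
t: 10.35
position: [430.9, -249.2, 106.0]
orientation: [-1.067, 1.57, 0.389]
force: [-2.3, 1.7, 4.7]
opening: 13.0
t 10.35 pos [ 430.9 -249.2  106. ] F [-2.3  1.7  4.7] M [0.2  0.3  0.01] op 13.0 q [ 0.34  0.52  0.12  2.21 -0.15  0.42  2.04]
[[ 3.000e-04 -9.934e-01  1.145e-01]
 [ 1.000e-04  1.145e-01  9.934e-01]
 [-1.000e+00 -3.000e-04  2.000e-04]]
```

```bash
python3 -m inch '[[[0.5,0,0],[0,0,0],6],[[1,0,0],[0,0,0],6],[[1,0,0],[0,0,0],6],[[1,0,0],[0,0,0],6]]'
python3 - <<'E'
from h import *
o,R=st();S=cam("side");T=cam("top");crop(S,290,100,410,200,6,"s6.png")
E
```

```text
t: 10.75
position: [430.9, -249.2, 106.0]
orientation: [-0.955, 1.57, 0.501]
force: [-3.4, 3.3, 15.1]
opening: 12.9
t 10.75 pos [ 430.9 -249.2  106. ] F [-3.4  3.3 15.1] M [ 0.4   0.75 -0.02] op 12.9 q [ 0.34  0.52  0.12  2.21 -0.15  0.42  2.04]
[[ 6.000e-04 -9.934e-01  1.146e-01]
 [ 3.000e-04  1.146e-01  9.934e-01]
 [-1.000e+00 -6.000e-04  4.000e-04]]
```

View pics/s6.png

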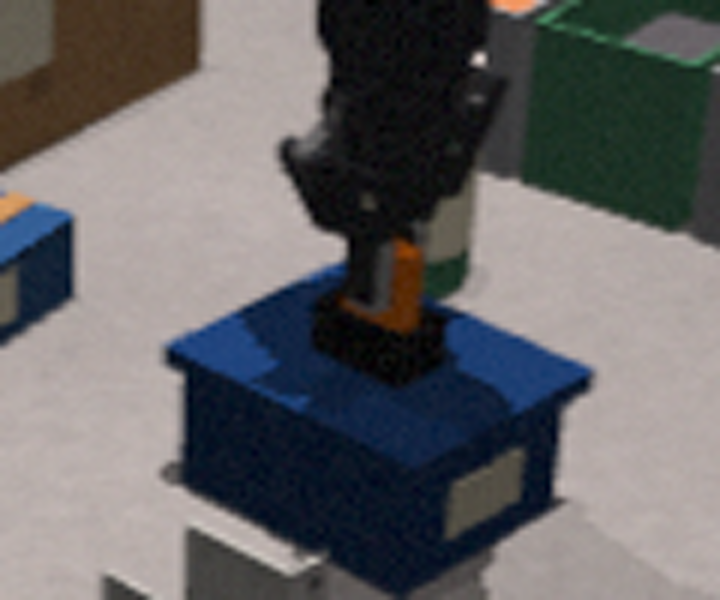

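The lid is seated: another 10 N of push moved it no further (z stays at 106.0), and the side crop shows the cover lying flush on the tin. I'll relieve the push, release the knob and look.

```bash
python3 -m inch '[[[-0.8,0,0],[0,0,0],6],[[-1.5,0,0],[0,0,0],6],[[-1.5,0,0],[0,0,0],14],[[-1.5,0,0],[0,0,0],20],[[-1.5,0,0],[0,0,0],35],[[-1.5,0,0],[0,0,0],55],[[-1.5,0,0],[0,0,0],60],[[-1.5,0,0],[0,0,0],60]]' 30
python3 - <<'E'
from h import *
o,R=st();S=cam("side");T=cam("top");crop(S,290,100,410,200,6,"s7.png");crop(T,320,160,430,270,7,"t7.png")
E
```

```text
t: 11.65
position: [430.9, -249.4, 106.0]
orientation: [-2.065, 1.571, -0.609]
force: [-0.8, -0.1, 0.0]
opening: 60.2
t 11.65 pos [ 430.9 -249.4  106. ] F [-0.8 -0.1  0. ] M [0.08 0.05 0.03] op 60.2 q [ 0.34  0.52  0.12  2.21 -0.15  0.42  2.04]
[[ 2.000e-04 -9.934e-01  1.146e-01]
 [-1.000e-04  1.146e-01  9.934e-01]
 [-1.000e+00 -2.000e-04 -1.000e-04]]
```

View pics/s7.png

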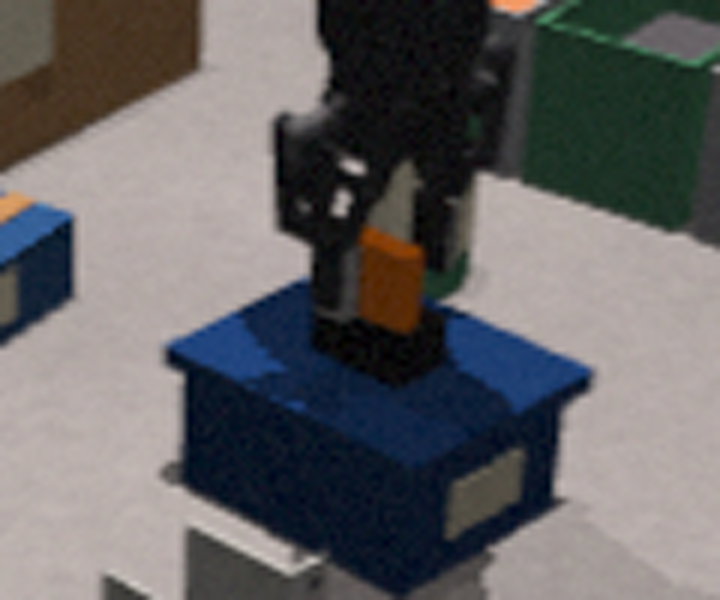

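View pics/t7.png

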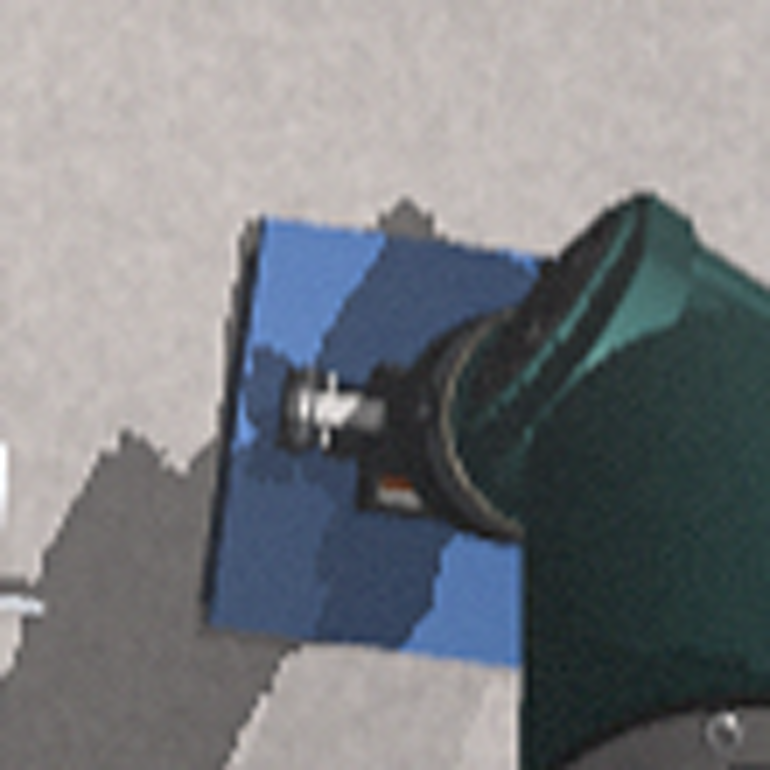

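The side crop shows the fingers open and clear of the knob (390,280), with the cover still flush on the tin. I'll descend around the collar.

```bash
python3 -m inch '[[[5,0,0],[0,0,0],60],[[12,0,0],[0,0,0],60],[[18,0,0],[0,0,0],60],[[23,0,0],[0,0,0],60],[[26,0,0],[0,0,0],55],[[26,0,0],[0,0,0],45],[[26,0,0],[0,0,0],40],[[26,0,0],[0,0,0],40]]' 30
python3 - <<'E'
from h import *
o,R=st();S=cam("side");crop(S,290,100,410,200,6,"s8.png")
E
```

```text
t: 12.55
position: [431.0, -249.4, 80.2]
orientation: [-1.921, 1.57, -0.465]
force: [-0.5, -0.3, 0.1]
opening: 40.3
t 12.55 pos [ 431.  -249.4   80.2] F [-0.5 -0.3  0.1] M [-0.06 -0.05  0.  ] op 40.3 q [ 0.36  0.56  0.1   2.22 -0.16  0.36  2.05]
[[ 4.000e-04 -9.934e-01  1.145e-01]
 [-2.000e-04  1.145e-01  9.934e-01]
 [-1.000e+00 -4.000e-04 -2.000e-04]]
```

View pics/s8.png

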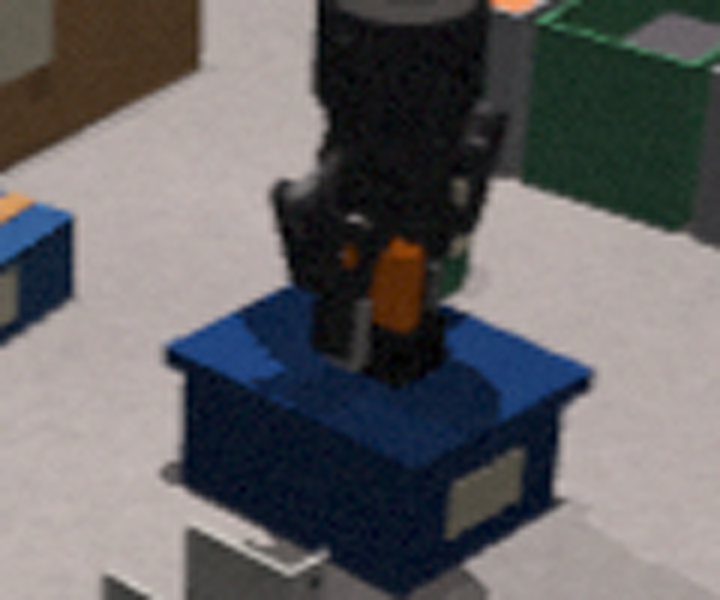

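The finger (345,335) is alongside the collar with its tip just above the cover. Now I close.

```bash
python3 -m inch '[[[0,0,0],[0,0,0],36],[[0,0,0],[0,0,0],34],[[0,0,0],[0,0,0],32],[[0,0,0],[0,0,0],30],[[0,0,0],[0,0,0],26],[[0,0,0],[0,0,0],24],[[0,0,0],[0,0,0],24],[[0,0,0],[0,0,0],24]]' 45
python3 - <<'E'
from h import *
o,R=st()
E
```

```text
t: 13.4
position: [430.9, -249.2, 80.3]
orientation: [-1.153, 1.571, 0.303]
force: [0.4, 1.1, 6.0]
opening: 31.4
t 13.4 pos [ 430.9 -249.2   80.3] F [0.4 1.1 6. ] M [ 0.21  0.18 -0.09] op 31.4 q [ 0.36  0.56  0.1   2.22 -0.16  0.36  2.05]
[[ 3.000e-04 -9.934e-01  1.147e-01]
 [ 1.000e-04  1.147e-01  9.934e-01]
 [-1.000e+00 -3.000e-04  1.000e-04]]
```

The collar is held at about 32 mm. I'll lift slowly and check the weight.

```bash
python3 -m inch '[[[-2,0,0],[0,0,0],24],[[-5,0,0],[0,0,0],24],[[-9,0,0],[0,0,0],24],[[-13,0,0],[0,0,0],24],[[-17,0,0],[0,0,0],24],[[-20,0,0],[0,0,0],24],[[-20,0,0],[0,0,0],24],[[-20,0,0],[0,0,0],24]]'
python3 - <<'E'
from h import *
o,R=st();S=cam("side");crop(S,290,90,410,200,6,"s9.png")
E
```

```text
t: 14.2
position: [430.9, -249.3, 100.1]
orientation: [-1.827, 1.571, -0.371]
force: [-0.1, 0.8, -2.0]
opening: 31.3
t 14.2 pos [ 430.9 -249.3  100.1] F [-0.1  0.8 -2. ] M [ 0.04 -0.01 -0.02] op 31.3 q [ 0.35  0.53  0.12  2.21 -0.15  0.41  2.04]
[[ 2.000e-04 -9.934e-01  1.144e-01]
 [-1.000e-04  1.144e-01  9.934e-01]
 [-1.000e+00 -2.000e-04 -1.000e-04]]
```

View pics/s9.png

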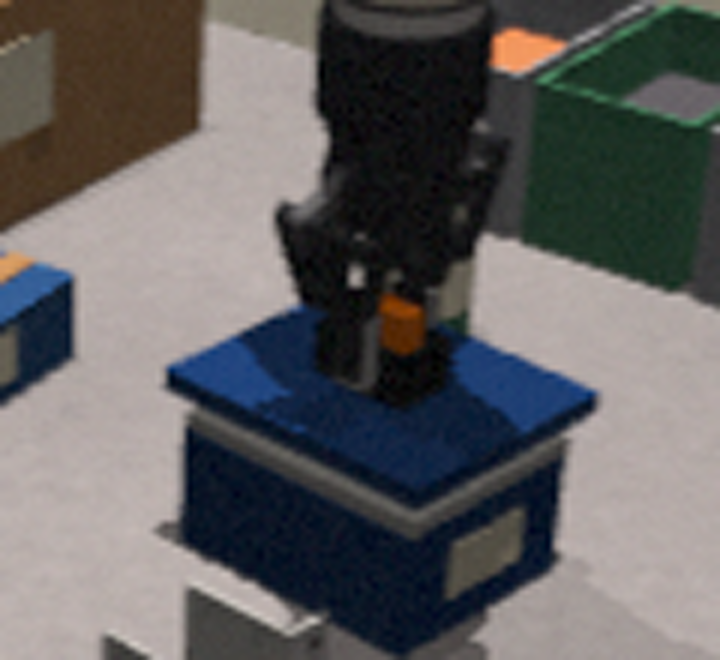

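The crop shows only the cover rising (force −2 N, about 0.2 kg). The bare-metal inner lid stays seated squarely on the tin (grey band at (420,515)), and the knob slides down through the collar. I'll finish the 120 mm lift.

```bash
python3 -m inch '[[[-5,0,0],[0,0,0],24],[[-15,0,0],[0,0,0],24],[[-27,0,0],[0,0,0],24],[[-40,0,0],[0,0,0],24],[[-54,0,0],[0,0,0],24],[[-68,0,0],[0,0,0],24],[[-81,0,0],[0,0,0],24],[[-91,0,0],[0,0,0],24],[[-97,0,0],[0,0,0],24],[[-100,0,0],[0,0,0],24],[[-100,0,0],[0,0,0],24],[[-100,0,0],[0,0,0],24]]'
python3 - <<'E'
from h import *
o,R=st();print(np.abs(o["qvel"]).max());S=cam("side");T=cam("top");crop(S,280,50,420,200,5,"s10.png")
cv2.imwrite("pics/sf.png",cv2.resize(S["color"][:,:,::-1],(800,600)));cv2.imwrite("pics/tf.png",cv2.resize(T["color"][:,:,::-1],(800,600)))
E
```

```text
t: 15.45
position: [430.5, -249.1, 199.6]
orientation: [1.254, 1.57, 2.71]
force: [-0.1, 0.0, -1.6]
opening: 31.2
t 15.45 pos [ 430.5 -249.1  199.6] F [-0.1  0.  -1.6] M [0.06 0.04 0.01] op 31.2 q [ 0.3   0.36  0.17  2.15 -0.1   0.64  2.  ]
[[-8.000e-04 -9.934e-01  1.145e-01]
 [ 4.000e-04  1.145e-01  9.934e-01]
 [-1.000e+00  8.000e-04  3.000e-04]]
0.006226693638125726
```

View pics/s10.png

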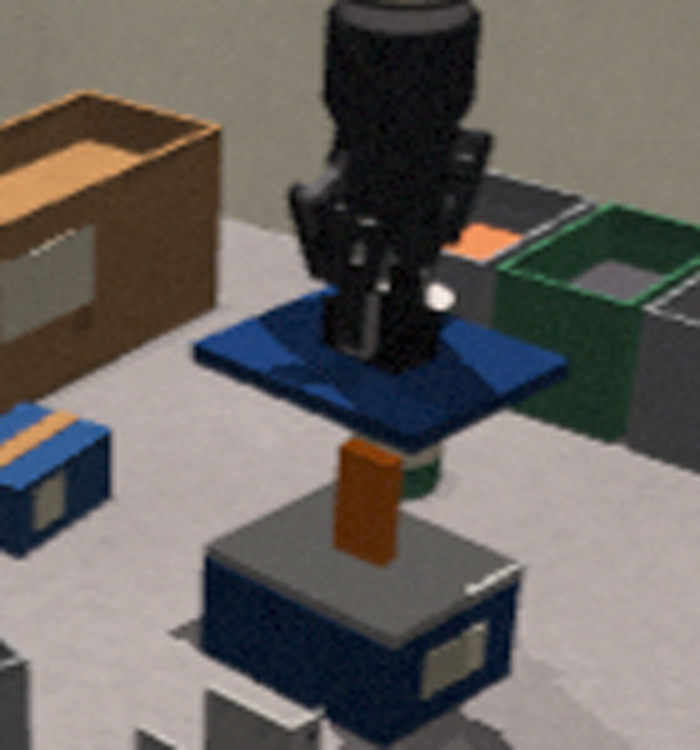

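View pics/tf.png

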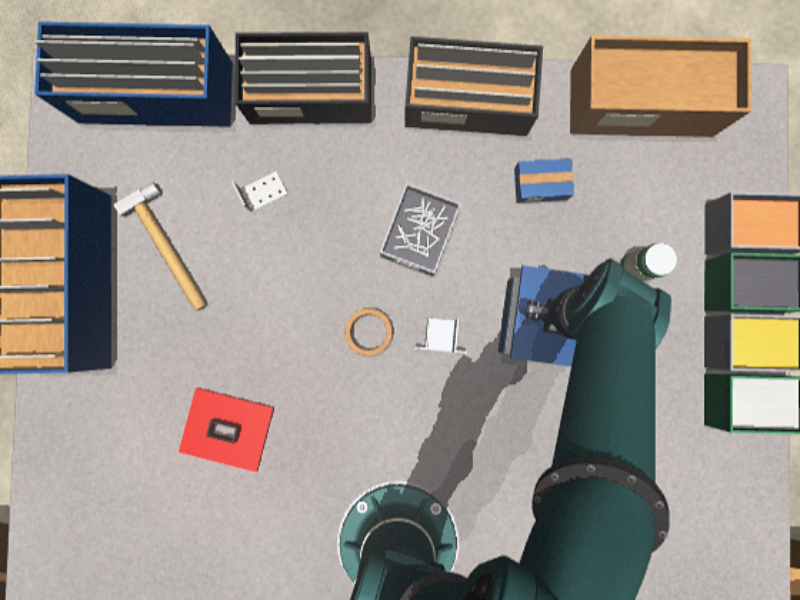

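View pics/sf.png

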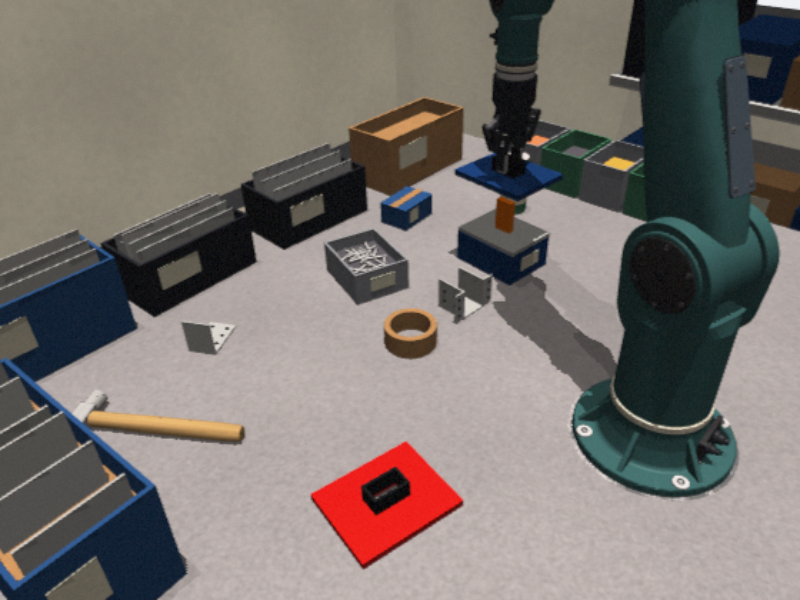

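The side view shows the cover held level above the tin at (508,175), the inner lid seated with its knob standing free at (505,213), and the bystanders where they started. One depth check, then I hand in.

```bash
python3 - <<'E'
from fit import *
S=cam("side");C=cloud(S);col=S["color"].astype(int)
# inner plate top patch in s10 crop (5x,280,50)
for p in([260,545],[400,610],[470,580],[310,510],[430,530]):
    u,v=np.round(un([p],280,50,5)[0]).astype(int);print(np.round(C[v-1:v+2,u-1:u+2].reshape(-1,3).mean(0),1))
for p in([240,345],[400,410],[520,365],[310,310]):
    u,v=np.round(un([p],280,50,5)[0]).astype(int);print('cover',np.round(C[v-1:v+2,u-1:u+2].reshape(-1,3).mean(0),1))
st();print(env.hand_in())
E
```

```text
[ 479.2 -219.    72.9]
[ 379.3 -210.1   72.4]
[ 368.3 -262.2   71.7]
[ 481.7 -270.7   72.6]
[ 415.4 -294.4   72.6]
cover [ 489.6 -207.3  196.1]
cover [ 380.4 -195.9  195.9]
cover [ 361.7 -279.3  195.7]
cover [ 487.5 -268.2  195.8]
t 15.6 pos [ 430.5 -249.1  199.5] F [ 0.5  0.5 -1.5] M [ 0.03 -0.02  0.05] op 31.0 q [ 0.3   0.36  0.17  2.15 -0.1   0.64  2.  ]
[[-1.100e-03 -9.934e-01  1.145e-01]
 [ 5.000e-04  1.145e-01  9.934e-01]
 [-1.000e+00  1.100e-03  3.000e-04]]
the job is handed in; nothing more can be done
None
```

The job is done and handed in at 15.6 s. I lifted both lids by the orange knob, lowered them onto the blue tin and pressed until the inner lid stopped moving. Then I let go of the knob, took only the cover by its black collar and raised it 119 mm.

**Inner lid:** its plate top reads 72 to 73 mm at five spots, against 72 mm expected when fully seated. It did not move with about 20 N of push, and it stayed down when the cover came off.

**Cover:** it is held level at 196 mm, within 0.4 mm across four spots, still, and clear of the knob by about 45 mm. The load during the lift was about 2 N, which is the cover alone.

**Bench:** in the last pictures both tins, the red cover and the other things look to be where they started.

**Disagreement:** just before lowering, the cameras and the arm's own position differed by 1 to 2 mm on where the cover sat. I used a middle value, and the plug went in without any side force.

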